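# Unlock a bench lathe's chip drawer and draw it out with the chip hook

### The job

The chip drawer under the bench lathe has to come out so that it can be emptied. Lift the red locking knob on the front ledge against its spring, turn it about 60 degrees clockwise and let it drop into its notch so that it stays up; then reach under the ledge with the orange-handled chip hook, catch the drawer's eye and pull the drawer fully out to its stop, keeping your fingers off the drawer. Unhook, and lay the hook down flat on the open bench, clear of the machine, without knocking the other things about.

Things in the scene. Friction and masses are not known exactly. Their poses are not given: they have to be found in the camera images.
- lathe: Green bench lathe, base 360 wide (y), 240 deep (x), fixed on a wooden riser 105 high. Origin: middle of the base's front edge on the riser's top; x into the machine, y left. The riser stands out 20. The base's flat top is the ledge: top at z 82, front lip down to z 62. Under it a recess (y -167 to 167) runs back to the drawer front at x 80. Above the ledge only the knob stands at x < 100.
- knob_grip (a point): Middle of the red T-knob's grip, on its upright turning axis: x 30, y -75, z 128 mm in the lathe's frame when locked. The grip is a bar 62 long, 14 wide, 24 high (z 116 to 140), with 12 free under it, then a steel collar 34 across. Locked, the bar lies along the lathe's x. The point's x axis runs along the bar and turns with it.
- knob_pull (a joint): Lift of the knob, m: 0 locked, 0.020 upper stop. A spring presses it down with 4 N at 0, 9 N at the top. From 0.012 up its cross pin clears the collar and it can turn. Let go over the notch it rests at about 0.0085.
- knob_turn (a joint): Turn of the knob, rad, clockwise from above: 0 locked; the notch in which it stays up is at 1.05 (60 degrees; it drops in within 6 degrees of that); a stop lies beyond it. Slight friction only.
- drawer_slide (a joint): Way the chip drawer is drawn out towards the robot (lathe's -x), m: 0 shut, 0.09 at its stop. It drags with about 4 N and stays where left. With the plunger down its pin holds the drawer shut (2 mm play).
- chip_drawer: Grey steel chip drawer, 270 wide, 56 high, its front face at x 80 mm; its frame coincides with the lathe's when shut and travels with it. Besides the eye it carries a flat lock lug (y -90 to -60, z 43 to 50) that stands out of its front as far as x 14.
- eye (a point): Centre of the steel eye on the drawer front: x 52, y 30, z 37 mm in the lathe's frame when shut, so hidden under the ledge. The eye is an upright ring of 8 mm bar, 26 inside, 42 outside, in the lathe's x-z plane: its hole looks sideways, along y. A short shank joins it to the drawer.
- hook_grip (a point): Middle of the chip hook's orange handle (90 long, 24 wide, 22 high; its middle 11 above the bench). x: along the tool to its hooked end; y: the side its leg points to; z up. A 6 mm steel rod runs along x at this height to x 149 mm, then turns square to +y: the leg, ending at y 28. Weight 0.14 kg, balanced at the middle of the handle.
- hook_leg (a point): Middle of the hook's leg, at x = 149, y = 16 from hook_grip.
- chip_hook: The chip hook as a whole; origin under the middle of the handle, axes as hook_grip.
- spray_can: Green and white aerosol can, 64 across, 201 high; bystander.
- detail_sander: Blue palm sander, 176 long, 73 high; bystander.

How it is judged:
By the outcome, as a careful person would: the job done as asked, in the order asked, and still so for the second after the job is handed in, with the robot touching nothing.
It also fails if it takes over 58 s, if anything falls off the work surface, if the arm or the gripper's body presses on something with over 40 N, if the wrist force passes 120 N, or if a joint passes its speed limit or range.

### The arm

A 6-joint arm with a two-finger parallel gripper is mounted at the origin on a cart in front of the work surface, level with it; the furniture and walls round the work are solid. World frame = base frame: x ahead of the robot, y to its left, z up, the work surface at z = 0. Lengths are in m, angles in degrees, forces in N, time in s.
With the tool pointing down it reaches from about 0.35 to 0.725 m from the base axis. Payload 6 kg.
Tool frame: the origin (TCP) lies at the very end of the fingers, on their centre line; the grasp point (between the pads) lies 19 mm behind it; z points along the fingers, y is the line along which they close (so a half turn about z gives the same grasp; the last joint's range is limited). The gripper opens to 85 mm and grips with 20 to 120 N. Pads are 22 mm wide; open, the fingers measure 114 mm over their backs; the gripper's body (76 mm by 85 mm) begins 54 mm behind the grasp point. The pads swing forward as they close: fully open they stand 13 mm farther back than shut.
Start: joints at [-46.541, 2.303, 4.859, 0, -92.561, -19.12], TCP at [0.247, -0.547, 0.231] pointing down, gripper open.
Joint ranges: [-146.85, 146.85], [-73.84, 115.35], [-62.03, 85.46], [-188.31, 113.3], [-161.28, -10.13], [-171.36, 171.36]. Speed limits (degrees/s): [147.25, 147.25, 172.46, 180, 180, 180].

### API

Orientations are given as a 3x3 rotation matrix whose columns are the frame's x, y, z axes.
In Python, from rig import ctrl, read_camera gives the robot as it stands. The module is installed in compiled form; this text tells all that it offers.
- The arm moves only by the shell command python3 -m creep 'ROWS' [FORCE]. ROWS is JSON, a list that holds one entry, the list of rows, each a list of 5 numbers: the shift along the tool's x, y, z in m, then the turn about the tool's z in rad, then the gripper command: -1 is shut, 1 is fully open, values between are in proportion. In form: [[[x, y, z, twist, grip], ...]]. A call has exactly 10 rows; each row is the pose to reach, as a shift and turn from the pose commanded when the call began, along the tool's axes at that moment; what a row does not reach only later rows make up. A row lasts 1/10 s, in which the tool goes at most 50 mm and 8.59 degrees, less where a joint would pass 70% of its speed; a pose out of reach is approached as far as the arm can. A call with a gripper value outside its range is refused whole. The fingers move at their own pace and stop on an object; FORCE is the grip in N (left out, the last holds). Time passes only in rows, so rows that repeat a pose let the fingers close, or fill a call up. It gives the time, the measured TCP pose, the force, the opening and the grip force at its end, in the units of the state.
- ctrl.get_obs(): the state, without advancing time (a new reading comes with each control period).
- read_camera(name): name is "side" or "top" or "wrist"; returns a dict with "image" (400x640x3 uint8, red, green, blue), "mtx" (3x3 intrinsics, pixels), "world_to_cam" (4x4, takes a point from world to camera coordinates); the wrist camera has in their place "T_tool_cam" (4x4, takes a point from camera to tool coordinates, whose origin is the TCP and whose axes are the flange's). Camera axes: x right, y up, looking along -z (the intrinsics and any distortion apply to the point x, -y, -z); pixel columns grow to the right and rows downward; lengths in m; the calibration is good to about 2 mm. A picture is of the moment at which its call begins: read the wrist's pose just before it. There is no depth.
- ctrl.job_done(): hands the job in; it is judged then, once.
The state is a dict: "t": time; "joint_pos": joint angles; "qd": joint speeds; "tau": joint torques, N m; "ee_pos": TCP position; "tcp_rot": TCP orientation; "ft_force": force on the tool from outside, world axes, zero at the start; "torque": the same for the moment, N m; "gripper_width": finger opening in m; "finger_force": force on a finger pad.
Only numpy, scipy, OpenCV 4.12 (cv2) and the standard library are available. Lean on these libraries where they do the work, as an engineer would, in place of code of your own. Each camera call takes 0.05 s, during which the arm holds its last target. There are 200 camera calls.

## Working session

There is one attempt and no reset: what is moved stays moved. The work goes in short steps, Python scripts to look and compute and a shell command to move; the robot and the scene stay as the last step left them, time stands still between calls to the robot, and variables do not carry over. Pictures are saved under pics/ and viewed, at most 10 in all, crops included, and the job is handed in when it is done.

```bash
mkdir -p pics; python3 - <<'E'
from rig import ctrl, read_camera
import cv2,numpy as np,pickle
o=ctrl.get_obs();print(o)
d={}
for n in("side","top"):
    r=read_camera(n);d[n]=r;print(n,r["mtx"],r["world_to_cam"],[k for k in r]);cv2.imwrite(f"pics/{n}0.png",r["image"][:,:,::-1])
pickle.dump(d,open("c0.pkl","wb"))
E
```

```text
{'t': 0.0, 'joint_pos': array([-4.65406017e+01,  2.33814473e+00,  4.79912882e+00, -2.84996938e-02,
       -9.25622832e+01, -1.91214031e+01]), 'qd': array([-0.02190195, -0.05491078, -0.08437563,  0.02589469, -0.07712153,
       -0.00455753]), 'tau': array([-1.04641458e-03, -3.68205929e+01,  3.47413409e+01,  6.93239674e+00,
       -5.52116748e-03,  1.82796711e-07]), 'ee_pos': array([ 0.24722167, -0.54631346,  0.2302466 ]), 'tcp_rot': array([[-9.11121153e-01, -4.12137734e-01, -8.55414493e-04],
       [-4.12138607e-01,  9.11119711e-01,  1.62512853e-03],
       [ 1.09608215e-04,  1.83323832e-03, -9.99998314e-01]]), 'ft_force': array([ 0.18222874, -0.03531152,  0.21121187]), 'torque': array([-0.05492985, -0.00621294,  0.00374738]), 'finger_force': 0.0, 'gripper_width': 0.08556598218146927}
side [[373.48642868   0.         316.41836127]
 [  0.         373.48642868 191.65147307]
 [  0.           0.           1.        ]] [[-0.99633745 -0.08468186  0.0118604   0.54870642]
 [ 0.05883096 -0.57821022  0.81376401 -0.25959221]
 [-0.06205325  0.81148132  0.58107441 -0.8683294 ]
 [ 0.          0.          0.          1.        ]] ['image', 'mtx', 'world_to_cam']
top [[490.64913921   0.         319.542864  ]
 [  0.         490.64913921 204.51407587]
 [  0.           0.           1.        ]] [[ 0.09386973 -0.99558335  0.00150385 -0.2106617 ]
 [ 0.96656077  0.09149516  0.23955983 -0.57411757]
 [-0.23863937 -0.02103385  0.97088044 -1.28605289]
 [ 0.          0.          0.          1.        ]] ['image', 'mtx', 'world_to_cam']
```

View pics/side0.png

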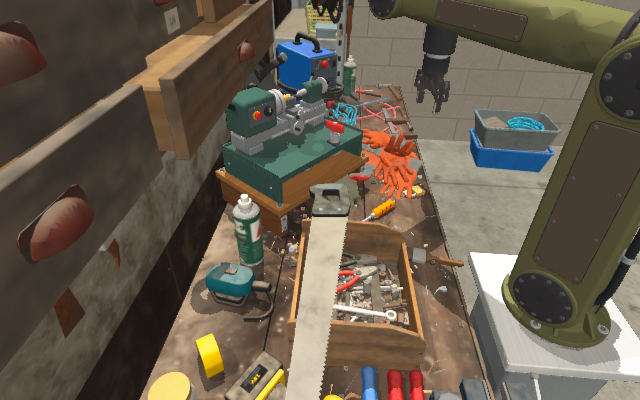

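View pics/top0.png

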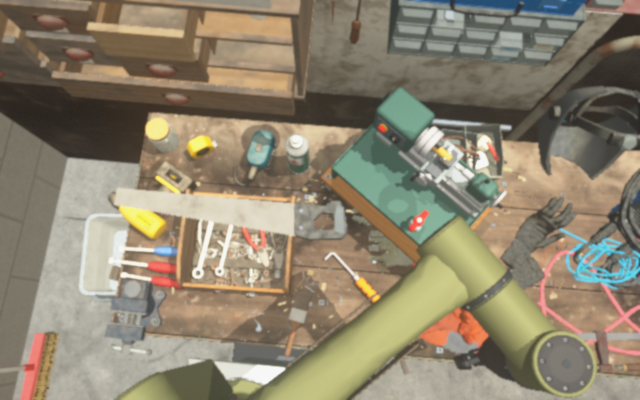

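The side view shows the lathe near (290,150), with the red knob at about (335,128) and the orange handle at (380,210). In the top view the knob is at (418,220), the handle at (368,290) and the hook leg at about (330,256). The lathe is turned, and its front faces lower left. I'll enlarge both for the corners.

```bash
python3 - <<'E'
import cv2,numpy as np,pickle
d=pickle.load(open("c0.pkl","rb"))
t=d["top"]["image"][140:315,305:505,::-1];s=d["side"]["image"][90:240,205:405,::-1]
a=cv2.resize(t,None,fx=4,fy=4,interpolation=cv2.INTER_CUBIC)[:600];b=cv2.resize(s,None,fx=4,fy=4,interpolation=cv2.INTER_CUBIC)
cv2.imwrite("pics/t1.png",a);cv2.imwrite("pics/s1.png",b)
E
```

```text
(no output)
```

View pics/t1.png

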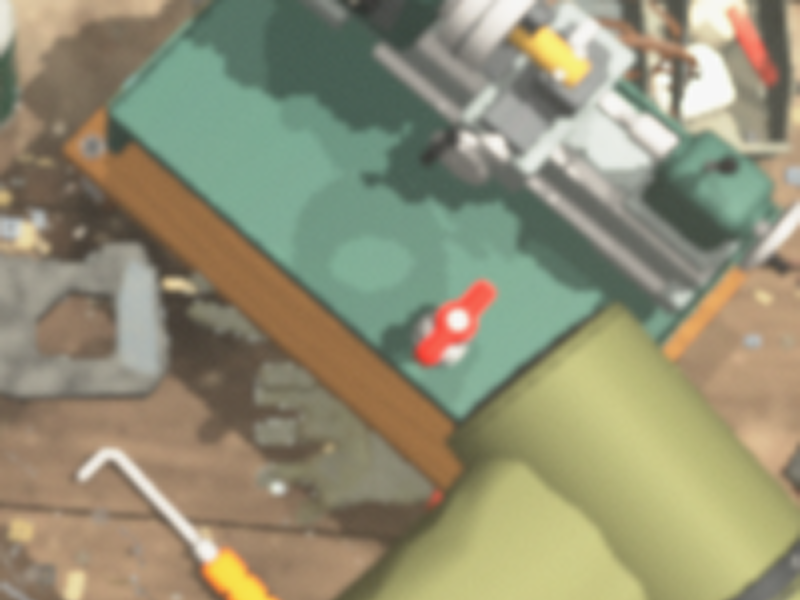

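View pics/s1.png

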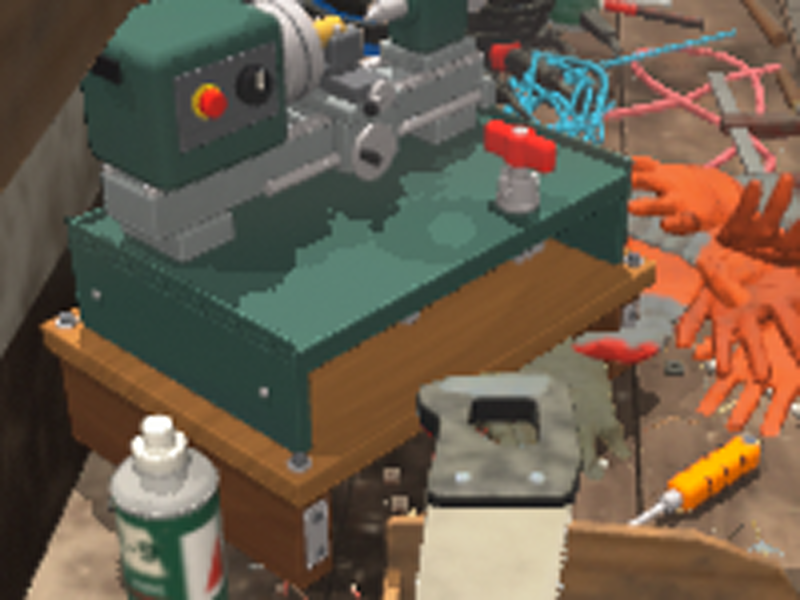

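The top crop shows the ledge's front-left corner at (108,113), its front edge running to (460,418), the knob centre at (457,320), and the hook's bend at (112,455) with the leg tip at (82,478). The side crop shows the front corners at (302,352) and (632,172), and the knob top at (520,132).

```bash
cat > h.py <<'E'
import numpy as np,cv2,pickle
def ray(r,p):
    d=np.linalg.inv(r["mtx"])@[p[0],p[1],1]; d=d*[1,-1,-1]
    W=r["world_to_cam"];R=W[:3,:3];return -R.T@W[:3,3],R.T@d
def onz(r,p,z):
    c,d=ray(r,p);return c+d*(z-c[2])/d[2]
def proj(r,X):
    W=r["world_to_cam"];q=W[:3,:3]@X+W[:3,3];q=r["mtx"]@(q*[1,-1,-1]);return q[:2]/q[2]
E
python3 - <<'E'
from h import *
d=pickle.load(open("c0.pkl","rb"));T,S=d["top"],d["side"]
t=lambda x,y:(305+x/4,140+y/4); s=lambda x,y:(205+x/4,90+y/4)
np.set_printoptions(precision=4,suppress=True)
FL=onz(T,t(108,113),.187);E=onz(T,t(460,418),.187);FLs=onz(S,s(302,352),.187);FRs=onz(S,s(632,172),.187)
BLs=onz(S,s(70,218),.187)
for n,a in(("FL",FL),("E",E),("FLs",FLs),("FRs",FRs),("BLs",BLs)):print(n,a)
print("len",np.linalg.norm(FRs-FLs),np.linalg.norm(BLs-FLs))
for a,b in((FL,E),(FLs,FRs)):
    v=a-b;print("yaw of y axis-90",np.degrees(np.arctan2(v[1],v[0]))-90)
print("knob",onz(T,t(457,320),.247),onz(S,s(520,132),.247))
a,b=onz(T,t(427,357),.245),onz(T,t(485,288),.245);print(a,b,np.degrees(np.arctan2(*(b-a)[1::-1])))
hsv=cv2.cvtColor(T["image"],cv2.COLOR_RGB2HSV)
m=cv2.inRange(hsv,(10,150,150),(28,255,255));m[:270]=0;m[310:]=0;m[:,:345]=0;m[:,390:]=0
c=max(cv2.findContours(m,0,1)[0],key=cv2.contourArea);r=cv2.minAreaRect(c);print(r)
H=onz(T,r[0],.018);C=onz(T,t(112,455),.011);L=onz(T,t(82,478),.011)
print("hook",H,C,L,np.linalg.norm(C-H),np.linalg.norm(L-C),np.degrees(np.arctan2(*(C-H)[1::-1])))
E
```

```text
FL [ 0.661  -0.1811  0.187 ]
E [ 0.4847 -0.4147  0.187 ]
FLs [ 0.6594 -0.1785  0.187 ]
FRs [ 0.4468 -0.4543  0.187 ]
BLs [ 0.8554 -0.3357  0.187 ]
len 0.3482086171546349 0.2512594658668418
yaw of y axis-90 -37.02754487423939
yaw of y axis-90 -37.6133277743213
knob [ 0.5325 -0.3988  0.247 ] [ 0.5331 -0.3882  0.247 ]
[ 0.5089 -0.3825  0.245 ] [ 0.554  -0.4149  0.245 ] -35.6795465003956
((365.1515808105469, 287.3167724609375), (21.66006088256836, 9.619220733642578), 47.7263069152832)
hook [ 0.3818 -0.3019  0.018 ] [ 0.4672 -0.2056  0.011 ] [ 0.449  -0.1861  0.011 ] 0.12889479488860262 0.02669220963054081 48.44417177392697
```

```bash
python3 -m creep '[[[0,0,-0.045,-0.14,1],[-0.02,0,-0.09,-0.29,1],[-0.06,0.004,-0.09,-0.44,1],[-0.105,0.006,-0.09,-0.59,1],[-0.15,0.008,-0.09,-0.74,1],[-0.195,0.011,-0.09,-0.88,1],[-0.24,0.013,-0.09,-1.03,1],[-0.28,0.015,-0.09,-1.18,1],[-0.31,0.017,-0.09,-1.33,1],[-0.32,0.018,-0.09,-1.48,1]]]' 50
python3 -m creep '[[[0,0,0,-0.15,1],[0,0,0,-0.3,1],[0,0,0,-0.45,1],[0,0,0,-0.59,1],[0,0,0,-0.59,1],[0,0,0,-0.59,1],[0,0,0,-0.59,1],[0,0,0,-0.59,1],[0,0,0,-0.59,1],[0,0,0,-0.59,1]]]'
python3 - <<'E'
from rig import ctrl, read_camera
from h import *
o=ctrl.get_obs();w=read_camera("wrist");t=read_camera("top");s=read_camera("side")
pickle.dump((o,w,t,s),open("c1.pkl","wb"));print(o["t"],o["ee_pos"],o["tcp_rot"],o["joint_pos"])
print(w["mtx"],w["T_tool_cam"])
cv2.imwrite("pics/w1.png",w["image"][:,:,::-1])
E
```

```text
t: 1.1
ee_pos: [0.5339, -0.3963, 0.3192]
tcp_rot: [[0.336, -0.942, -0.002], [-0.942, -0.336, 0.002], [-0.003, 0.002, -1.0]]
ft_force: [-0.9, -0.8, -0.6]
gripper_width: 0.0851
finger_force: 0.0
t: 2.1
ee_pos: [0.5314, -0.3984, 0.3213]
tcp_rot: [[0.798, -0.603, -0.0], [-0.603, -0.798, 0.0], [-0.0, -0.0, -1.0]]
ft_force: [-0.5, 0.9, -1.0]
gripper_width: 0.0852
finger_force: 0.0
2.1 [ 0.53142031 -0.39836389  0.32126913] [[ 7.97683334e-01 -6.03076527e-01 -3.72138603e-05]
 [-6.03076519e-01 -7.97683331e-01  1.26919610e-04]
 [-1.06227114e-04 -7.87988524e-05 -9.99999991e-01]] [-1.96499490e+01  1.41472295e+01  2.74012519e+01 -6.29938119e-03
 -1.03258476e+02  7.25579477e+01]
[[287.38888953   0.         318.8993158 ]
 [  0.         287.38888953 195.17955458]
 [  0.           0.           1.        ]] [[-6.28836974e-04  9.55111398e-01  2.96246220e-01  7.58758184e-02]
 [ 9.99999714e-01  7.24784375e-04 -2.14055129e-04 -2.56755493e-04]
 [-4.19161125e-04  2.96246001e-01 -9.55111581e-01 -1.41311711e-01]
 [ 0.00000000e+00  0.00000000e+00  0.00000000e+00  1.00000000e+00]]
```

View pics/w1.png

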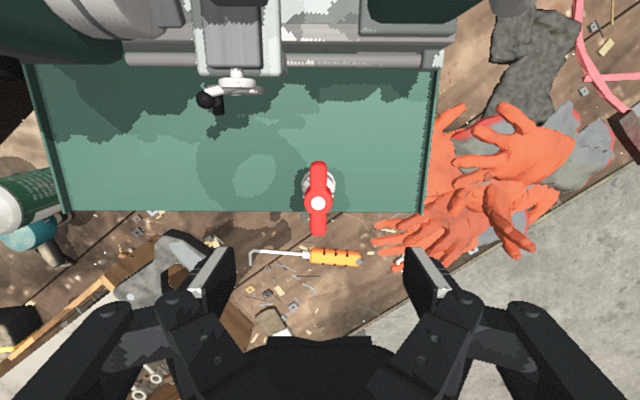

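The wrist view shows the knob's bar upright at column 318 (rows 163–232, hub at 203), and the ledge's front edge along row 212 from column 68 to 425. The hook's handle runs (308–362, 257), with the bend at (251,252) and the leg tip at (250,265).

```bash
cat >> h.py <<'E'
def wr(o,w):
    T=np.eye(4);T[:3,:3]=o["tcp_rot"];T[:3,3]=o["ee_pos"]
    return dict(mtx=w["mtx"],world_to_cam=np.linalg.inv(T@w["T_tool_cam"]),image=w["image"])
np.set_printoptions(precision=4,suppress=True)
E
python3 - <<'E'
from h import *
o,w,t,s=pickle.load(open("c1.pkl","rb"));W=wr(o,w)
hs=cv2.cvtColor(w["image"],cv2.COLOR_RGB2HSV)
red=cv2.inRange(hs,(0,190,100),(4,255,255))|cv2.inRange(hs,(174,190,100),(180,255,255));red[:,:290]=0;red[:,350:]=0;red[:150]=0;red[245:]=0
ys,xs=np.nonzero(red);print("red",xs.min(),xs.max(),ys.min(),ys.max())
print("knob hub",onz(W,(318,203),.247),"ends",onz(W,(318,163),.245),onz(W,(318,232),.245))
A,B=onz(W,(68,212),.187),onz(W,(425,212),.187);v=A-B;print(A,B,np.linalg.norm(v),np.degrees(np.arctan2(v[1],v[0]))-90,(A+B)/2)
yl=cv2.inRange(hs,(10,150,150),(28,255,255));yl[:240]=0;yl[272:]=0;yl[:,:300]=0;yl[:,370:]=0
c=max(cv2.findContours(yl,0,1)[0],key=cv2.contourArea);r=cv2.minAreaRect(c);print(r,cv2.boundingRect(c))
H=onz(W,r[0],.018);C=onz(W,(251,252),.011);print("hook",H,C,np.linalg.norm(H-C),np.degrees(np.arctan2(*(C-H)[1::-1])))
E
```

```text
red 304 331 161 233
knob hub [ 0.534  -0.3991  0.247 ] ends [ 0.5592 -0.4183  0.245 ] [ 0.5133 -0.3834  0.245 ]
[ 0.6643 -0.1771  0.187 ] [ 0.444 -0.468  0.187] 0.3649849245986114 -37.133911033369706 [ 0.5542 -0.3225  0.187 ]
((335.20001220703125, 252.60000610351562), (50.3255615234375, 6.80972957611084), 4.763641834259033) (310, 248, 51, 11)
hook [ 0.3823 -0.3206  0.018 ] [ 0.469  -0.2017  0.011 ] 0.14733278751193074 53.88788910425629
```

```bash
python3 -m creep '[[[0.002,-0.0005,0.03,0,1],[0.002,-0.0005,0.06,0,1],[0.002,-0.0005,0.09,0,1],[0.002,-0.0005,0.105,0,1],[0.002,-0.0005,0.105,0,0],[0.002,-0.0005,0.105,0,-1],[0.002,-0.0005,0.105,0,-1],[0.002,-0.0005,0.105,0,-1],[0.002,-0.0005,0.105,0,-1],[0.002,-0.0005,0.105,0,-1]]]' 60
```

```text
t: 3.25
ee_pos: [0.5339, -0.3991, 0.2176]
tcp_rot: [[0.798, -0.602, 0.002], [-0.602, -0.798, -0.001], [0.002, -0.001, -1.0]]
ft_force: [0.2, 1.8, 3.9]
gripper_width: 0.013
finger_force: 59.8
```

```bash
python3 -m creep '[[[0,0,-0.008,0,-1],[0,0,-0.0165,0,-1],[0,0,-0.0165,0,-1],[0,0,-0.0165,0.1,-1],[0,0,-0.0165,0.22,-1],[0,0,-0.0165,0.36,-1],[0,0,-0.0165,0.5,-1],[0,0,-0.0165,0.64,-1],[0,0,-0.0165,0.78,-1],[0,0,-0.0165,0.9,-1]]]'
python3 -m creep '[[[0,0,0,0.1,-1],[0,0,0,0.147,-1],[0,0,0,0.147,-1],[0,0,0,0.147,-1],[0,0,0.003,0.147,-1],[0,0,0.005,0.147,-1],[0,0,0.006,0.147,-1],[0,0,0.006,0.147,-1],[0,0,0.006,0.147,-1],[0,0,0.006,0.147,-1]]]'
```

```text
t: 4.25
ee_pos: [0.5332, -0.3992, 0.231]
tcp_rot: [[0.018, -1.0, -0.002], [-1.0, -0.018, 0.001], [-0.001, 0.002, -1.0]]
ft_force: [3.2, -2.9, -7.8]
gripper_width: 0.0131
finger_force: 58.5
t: 5.25
ee_pos: [0.5332, -0.3992, 0.2269]
tcp_rot: [[-0.123, -0.992, -0.0], [-0.992, 0.123, -0.0], [0.0, 0.0, -1.0]]
ft_force: [0.5, -1.7, -6.9]
gripper_width: 0.0131
finger_force: 58.7
```

```bash
python3 -m creep '[[[0,0,0.001,0,-1],[0,0,0.001,0,0],[0,0,0.001,0,1],[0,0,0.001,0,1],[0,0,0.001,0,1],[0,0,0.001,0,1],[0,0,-0.03,0,1],[0,0,-0.06,0,1],[0,0,-0.09,0,1],[0,0,-0.09,0,1]]]'
python3 - <<'E'
from rig import ctrl, read_camera
from h import *
o=ctrl.get_obs();w=read_camera("wrist");t=read_camera("top");s=read_camera("side")
pickle.dump((o,w,t,s),open("c2.pkl","wb"));print(o["t"],o["ee_pos"],o["tcp_rot"],o["joint_pos"])
b=cv2.resize(s["image"][90:165,290:390,::-1],None,fx=4,fy=4)
im=w["image"][:,:,::-1].copy();im[:300,:400]=b;cv2.imwrite("pics/w2.png",im)
E
```

```text
t: 6.25
ee_pos: [0.5337, -0.4001, 0.3227]
tcp_rot: [[-0.123, -0.992, 0.007], [-0.992, 0.123, -0.005], [0.004, -0.007, -1.0]]
ft_force: [0.6, -1.0, 1.0]
gripper_width: 0.0854
finger_force: 0.0
6.25 [ 0.5337 -0.4001  0.3227] [[-0.1232 -0.9924  0.0069]
 [-0.9924  0.1232 -0.0048]
 [ 0.0039 -0.0074 -1.    ]] [ -19.6607   14.1906   27.5573    0.1283 -102.9048   12.6115]
```

View pics/w2.png

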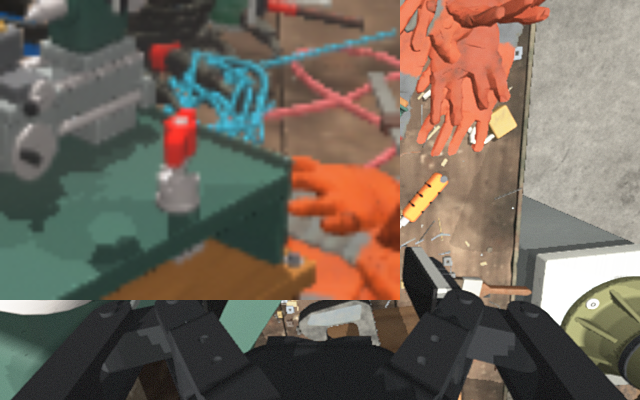

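The side inset shows the knob's bar end-on (turned about 60°) and standing still after release. Next is the hook.

```bash
python3 -m creep '[[[-0.015,0.04,0,0.07,1],[-0.03,0.08,0,0.14,1],[-0.045,0.12,0.02,0.22,1],[-0.06,0.155,0.05,0.3,1],[-0.061,0.17,0.09,0.38,1],[-0.061,0.17,0.13,0.46,1],[-0.061,0.17,0.153,0.54,1],[-0.061,0.17,0.153,0.6,1],[-0.061,0.17,0.153,0.6,1],[-0.061,0.17,0.153,0.6,1]]]'
python3 - <<'E'
from rig import ctrl, read_camera
from h import *
o=ctrl.get_obs();w=read_camera("wrist");t=read_camera("top");s=read_camera("side")
pickle.dump((o,w,t,s),open("c3.pkl","wb"));print(o["t"],o["ee_pos"],o["tcp_rot"],o["joint_pos"])
cv2.imwrite("pics/w3.png",w["image"][:,:,::-1])
E
```

```text
t: 7.4
ee_pos: [0.3719, -0.3177, 0.1635]
tcp_rot: [[-0.66, -0.751, -0.001], [-0.751, 0.66, 0.0], [0.0, 0.0, -1.0]]
ft_force: [0.2, -1.2, 1.1]
gripper_width: 0.0857
finger_force: 0.0
7.4 [ 0.3719 -0.3177  0.1635] [[-0.6604 -0.7509 -0.0005]
 [-0.7509  0.6604  0.0001]
 [ 0.0002  0.0005 -1.    ]] [-16.8204 -14.8418 -17.977    0.0018 -86.895  -24.5072]
```

View pics/w3.png

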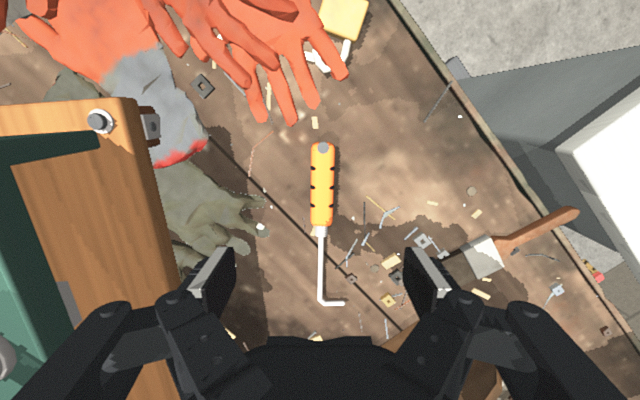

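The wrist view shows the handle upright, from (322,144) to (321,227), the bend at (322,302) and the leg tip at (344,303).

```bash
python3 - <<'E'
from h import *
o,w,t,s=pickle.load(open("c3.pkl","rb"));W=wr(o,w)
a,b=onz(W,(322,144),.015),onz(W,(320.5,227),.018);C=onz(W,(322,301),.012);L=onz(W,(344,302),.012);m=(a+b)/2
print(a,b,m,C,L,np.linalg.norm(a-b),np.linalg.norm(C-m))
h=np.degrees(np.arctan2(*(C-m)[1::-1]));u=(C-m)/np.linalg.norm((C-m)[:2]);g=C-.149*u;print("heading",h,"tool y h",np.degrees(np.arctan2(*o["tcp_rot"][1::-1,1])))
for p in(m,g):print(p,o["tcp_rot"].T@(p-o["ee_pos"]))
E
```

```text
[ 0.3438 -0.3453  0.015 ] [ 0.4035 -0.2795  0.018 ] [ 0.3737 -0.3124  0.0165] [ 0.4677 -0.2037  0.012 ] [ 0.4487 -0.1851  0.012 ] 0.08883877158779004 0.1438054816450154
heading 49.16055388743743 tool y h 138.67247154448248
[ 0.3737 -0.3124  0.0165] [-0.0052  0.0021  0.147 ]
[ 0.3703 -0.3164  0.0167] [0.0001 0.0021 0.1468]
```

```bash
python3 -m creep '[[[-0.002,0.002,0.045,-0.008,1],[-0.002,0.002,0.09,-0.008,1],[-0.002,0.002,0.13,-0.008,1],[-0.002,0.002,0.15,-0.008,1],[-0.002,0.002,0.158,-0.008,1],[-0.002,0.002,0.158,-0.008,0],[-0.002,0.002,0.158,-0.008,-1],[-0.002,0.002,0.158,-0.008,-1],[-0.002,0.002,0.158,-0.008,-1],[-0.002,0.002,0.158,-0.008,-1]]]' 80
```

```text
t: 8.55
ee_pos: [0.3728, -0.3154, 0.0073]
tcp_rot: [[-0.655, -0.755, 0.002], [-0.755, 0.655, -0.001], [-0.001, -0.002, -1.0]]
ft_force: [0.1, 1.5, 5.1]
gripper_width: 0.0222
finger_force: 81.5
```

```bash
python3 - <<'E'
from h import *
d=pickle.load(open("c0.pkl","rb"));T,S=d["top"],d["side"]
def tri(p,q):
    a,u=ray(T,p);b,v=ray(S,q);k=np.linalg.lstsq(np.c_[u,-v],b-a,rcond=None)[0];x,y=a+k[0]*u,b+k[1]*v;return (x+y)/2,np.linalg.norm(x-y)
print("saw",tri((342,204),(311,185)),tri((346,234),(349,186)))
print("box corner near",tri((293,290),(405,226)))
R=np.array([[.797,.603],[-.603,.797]])
for p in((-.180,-.012),(-.097,-.012),(-.097,.014),(-.187,.014),(-.187,-.02),(-.25,-.02)):print(p,np.array([.5535,-.323])+R@p)
E
```

```text
saw (array([ 0.5827, -0.2158,  0.1444]), np.float64(0.005331345714001804)) (array([ 0.493 , -0.2309,  0.1414]), np.float64(0.018579879126621363))
box corner near (array([ 0.347 , -0.1095,  0.1139]), np.float64(0.005585629354866884))
(-0.18, -0.012) [ 0.4028 -0.224 ]
(-0.097, -0.012) [ 0.469  -0.2741]
(-0.097, 0.014) [ 0.4846 -0.2534]
(-0.187, 0.014) [ 0.4129 -0.1991]
(-0.187, -0.02) [ 0.3924 -0.2262]
(-0.25, -0.02) [ 0.3422 -0.1882]
```

```bash
python3 -m creep '[[[0,0,-0.03,0,-1],[0,0,-0.07,0,-1],[-0.005,0,-0.115,0.12,-1],[-0.02,0.01,-0.16,0.26,-1],[-0.04,0.02,-0.2,0.4,-1],[-0.06,0.03,-0.23,0.54,-1],[-0.08,0.04,-0.23,0.68,-1],[-0.088,0.047,-0.23,0.82,-1],[-0.088,0.047,-0.23,0.96,-1],[-0.088,0.047,-0.23,1.1,-1]]]'
python3 -m creep '[[[0,0,0,0.14,-1],[0,0,0,0.28,-1],[0,0,0,0.405,-1],[0,0,0,0.405,-1],[0,0,0,0.405,-1],[0,0,0,0.405,-1],[0,0,0,0.405,-1],[0,0,0,0.405,-1],[0,0,0,0.405,-1],[0,0,0,0.405,-1]]]'
python3 - <<'E'
from rig import ctrl, read_camera
from h import *
o=ctrl.get_obs();w=read_camera("wrist");t=read_camera("top");s=read_camera("side")
pickle.dump((o,w,t,s),open("c4.pkl","wb"));print(o["t"],o["ee_pos"],o["tcp_rot"],o["joint_pos"])
im=cv2.resize(w["image"][:,:,::-1],None,fx=1.25,fy=1.25)
cv2.imwrite("pics/w4.png",im)
E
```

```text
t: 9.55
ee_pos: [0.3942, -0.2171, 0.2359]
tcp_rot: [[-0.969, 0.246, 0.0], [0.246, 0.969, 0.0], [-0.0, 0.001, -1.0]]
ft_force: [-0.5, -0.5, -1.5]
gripper_width: 0.0219
finger_force: 80.6
t: 10.55
ee_pos: [0.3941, -0.2177, 0.2358]
tcp_rot: [[-0.797, 0.604, -0.0], [0.604, 0.797, 0.0], [0.0, -0.0, -1.0]]
ft_force: [0.3, -0.4, -1.8]
gripper_width: 0.0221
finger_force: 80.6
10.55 [ 0.3941 -0.2177  0.2358] [[-0.7967  0.6043 -0.0001]
 [ 0.6043  0.7967  0.0001]
 [ 0.0001 -0.     -1.    ]] [  -3.0414  -21.0242  -15.2571   -0.0033  -95.772  -124.1392]
```

View pics/w4.png

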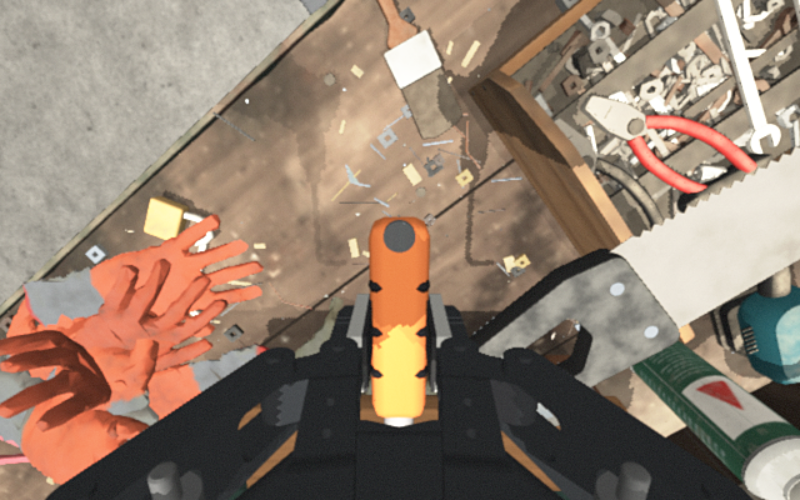

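The wrist view shows the hook held straight, with the saw handle's near edge running from (600,250) to (480,345) in the enlarged picture. I'll check how close the fingers come to the saw.

```bash
python3 - <<'E'
from h import *
d=pickle.load(open("c0.pkl","rb"));T=d["top"]
o,w,t,s=pickle.load(open("c4.pkl","rb"));W=wr(o,w)
o1,w1,_,_=pickle.load(open("c1.pkl","rb"));W1=wr(o1,w1)
def tri(A,p,B,q):
    a,u=ray(A,p);b,v=ray(B,q);k=np.linalg.lstsq(np.c_[u,-v],b-a,rcond=None)[0];x,y=a+k[0]*u,b+k[1]*v;return (x+y)/2,np.linalg.norm(x-y)
print("junction near",tri(T,(296,236),W,(494,202)), "far junction",tri(T,(293,203),W,(544,256)))
for z in(.10,.12,.14):print(z,[onz(W,(p[0]/1.25,p[1]/1.25),z)[:2] for p in((480,345),(540,295),(600,250))],[onz(T,p,z)[:2] for p in((345,237),(346,227),(320,238))])
R=o["tcp_rot"];O=np.array([.5535,-.323])
cv2.imwrite("pics/cmp.png",np.hstack([cv2.resize(T["image"][190:250,280:360,::-1],(400,300),interpolation=2),cv2.resize(w1["image"][220:295,140:240,::-1],(400,300),interpolation=2)]))
E
```

```text
junction near (array([ 0.4824, -0.1041,  0.1524]), np.float64(0.003277640946479125)) far junction (array([ 0.5726, -0.0855,  0.1335]), np.float64(0.0035486978569510964))
0.1 [array([ 0.5209, -0.2233]), array([ 0.5109, -0.1562]), array([ 0.5056, -0.0969])] [array([ 0.5018, -0.2321]), array([ 0.5291, -0.2325]), array([ 0.4929, -0.1662])]
0.12 [array([ 0.5074, -0.2196]), array([ 0.4981, -0.1573]), array([ 0.4932, -0.1022])] [array([ 0.4982, -0.2313]), array([ 0.525 , -0.2318]), array([ 0.4894, -0.1665])]
0.14 [array([ 0.4939, -0.2159]), array([ 0.4853, -0.1584]), array([ 0.4808, -0.1076])] [array([ 0.4946, -0.2306]), array([ 0.521, -0.231]), array([ 0.4859, -0.1668])]
```

View pics/cmp.png

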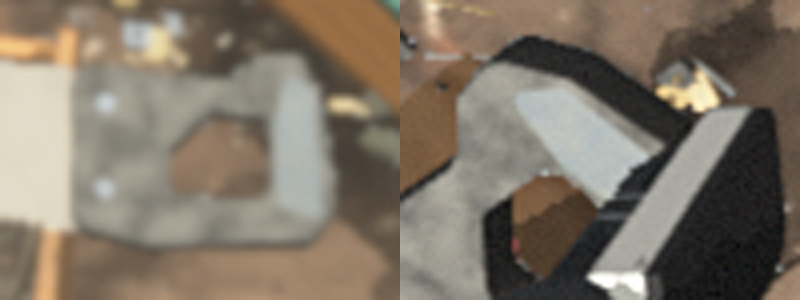

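```bash
python3 -m creep '[[[-0.005,-0.018,0.01,-0.1,-1],[-0.01,-0.037,0.03,-0.2,-1],[-0.01,-0.037,0.06,-0.26,-1],[-0.01,-0.037,0.085,-0.26,-1],[-0.01,-0.037,0.098,-0.26,-1],[-0.01,-0.037,0.098,-0.26,-1],[-0.01,-0.037,0.098,-0.26,-1],[-0.01,-0.037,0.098,-0.26,-1],[-0.01,-0.037,0.098,-0.26,-1],[-0.01,-0.037,0.098,-0.26,-1]]]'
python3 - <<'E'
from rig import ctrl, read_camera
from h import *
o=ctrl.get_obs();s=read_camera("side");t=read_camera("top");w=read_camera("wrist")
pickle.dump((o,w,t,s),open("c5.pkl","wb"));print(o["ee_pos"],o["tcp_rot"])
a=cv2.resize(s["image"][100:240,240:430,::-1],(760,560),interpolation=2);cv2.imwrite("pics/s5.png",a)
for r,n in((s,"s"),(t,"t")):
    for z in(.142,):
        O=np.array([.554,-.322]);R=np.array([[.797,.603],[-.603,.797]])
        for l in((-43,4),(-47,16),(-39,-9)):print(n,l,proj(r,np.r_[O+R@(np.array(l)/1e3),z]))
E
```

```text
t: 11.7
ee_pos: [0.3801, -0.2532, 0.1386]
tcp_rot: [[-0.925, 0.379, 0.001], [0.379, 0.925, -0.0], [-0.001, 0.0, -1.0]]
ft_force: [0.6, 0.4, -1.3]
gripper_width: 0.0221
finger_force: 80.7
[ 0.3801 -0.2532  0.1386] [[-0.9253  0.3793  0.0012]
 [ 0.3793  0.9253 -0.0002]
 [-0.0012  0.0002 -1.    ]]
s (-43, 4) [335.8601 171.8332]
s (-47, 16) [334.2345 174.0405]
s (-39, -9) [337.6789 169.5288]
t (-43, 4) [369.9602 228.6146]
t (-47, 16) [365.4447 226.6532]
t (-39, -9) [374.7772 230.8373]
```

View pics/s5.png

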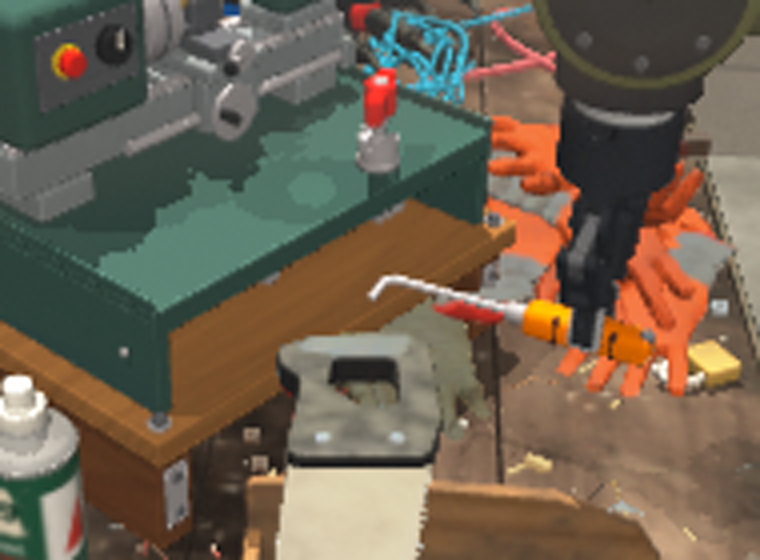

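The hook's leg shows at tip (374,295) and bend (388,278) in the crop, within 1 px of the prediction. The knob is still up, so I'll insert.

```bash
python3 -m creep '[[[-0.02,-0.005,0,0,-1],[-0.04,-0.0105,0,0,-1],[-0.06,-0.016,0,0,-1],[-0.08,-0.021,0,0,-1],[-0.092,-0.0245,0,0,-1],[-0.092,-0.0245,0,0,-1],[-0.094,-0.016,0,0,-1],[-0.096,-0.008,0,0,-1],[-0.0985,0.0005,0,0,-1],[-0.0985,0.0005,0,0,-1]]]'
```

```text
t: 12.85
ee_pos: [0.4717, -0.2888, 0.138]
tcp_rot: [[-0.926, 0.378, 0.001], [0.378, 0.926, 0.0], [-0.001, 0.0, -1.0]]
ft_force: [1.1, -0.4, -1.6]
gripper_width: 0.0218
finger_force: 80.7
```

```bash
python3 -m creep '[[[0.008,0.002,0,0,-1],[0.016,0.0043,0,0,-1],[0.025,0.0067,0,0,-1],[0.034,0.009,0,0,-1],[0.043,0.0115,0,0,-1],[0.052,0.014,0,0,-1],[0.06,0.016,0,0,-1],[0.068,0.018,0,0,-1],[0.073,0.0195,0,0,-1],[0.073,0.0195,0,0,-1]]]'
```

```text
t: 13.85
ee_pos: [0.41, -0.2441, 0.138]
tcp_rot: [[-0.925, 0.379, -0.001], [0.379, 0.925, 0.0], [0.001, -0.0, -1.0]]
ft_force: [0.6, 0.0, -1.0]
gripper_width: 0.0218
finger_force: 80.6
```

```bash
python3 - <<'E'
from rig import ctrl, read_camera
from h import *
o5,w5,t5,s5=pickle.load(open("c5.pkl","rb"))
o=ctrl.get_obs();s=read_camera("side");t=read_camera("top")
pickle.dump((o,None,t,s),open("c6.pkl","wb"));print(o["ft_force"])
O=np.array([.554,-.322]);R=np.array([[.797,.603],[-.603,.797]])
def P(r,x,y,z):return proj(r,np.r_[O+R@(np.array([x,y])/1e3),.105+z/1e3])
for n,a,b in(("s",s,s5),("t",t,t5)):
  for l in((-45,-75,50),(-35,-75,50),(-20,-75,50),(-5,-75,50),(-31,30,37),(-13,30,54)):
    u,v=np.round(P(a,*l)).astype(int);print(n,l,u,v,a["image"][v,u],b["image"][v,u])
df=cv2.absdiff(s["image"],s5["image"]).max(2)>25
k=df.astype(np.uint8)[140:200,290:400]
for row in k[::2]:print("".join("#" if c else "." for c in row))
E
```

```text
[ 0.5652  0.0335 -1.0166]
s (-45, -75, 50) 354 158 [245 240 238] [120  79  41]
s (-35, -75, 50) 351 157 [157 150 146] [127  84  45]
s (-20, -75, 50) 347 155 [243 237 234] [128  84  44]
s (-5, -75, 50) 343 153 [131 125 122] [124  82  43]
s (-31, 30, 37) 327 174 [115  81  50] [120  79  42]
s (-13, 30, 54) 322 166 [160 156 153] [129  84  45]
t (-45, -75, 50) 393 249 [246 246 244] [134 130 104]
t (-35, -75, 50) 396 246 [153 140 123] [120 102  79]
t (-20, -75, 50) 400 242 [247 246 245] [157 113  70]
t (-5, -75, 50) 404 237 [170 164 156] [157 113  70]
t (-31, 30, 37) 365 219 [169 168 121] [127 119 100]
t (-13, 30, 54) 371 212 [232 228 221] [151 110  68]
.............................................................................############..................###
.............................................................................#############.................###
..............................................................................#############................###
.........................................................###....................##############............####

[... 2185 characters left out ...]
##################################
#####.............................................................................#.####.############.########
#.......................................................................................##############...#####
................................................................................................####..........
..............................................................................................................
..............................................................................................................
..............................................................................................................
```

The drawer is following. I'll pull the rest to the stop.

```bash
python3 -m creep '[[[0.004,0.001,0,0,-1],[0.008,0.002,0,0,-1],[0.012,0.003,0,0,-1],[0.016,0.004,0,0,-1],[0.019,0.005,0,0,-1],[0.021,0.0056,0,0,-1],[0.023,0.0062,0,0,-1],[0.025,0.0067,0,0,-1],[0.027,0.0072,0,0,-1],[0.027,0.0072,0,0,-1]]]'
```

```text
t: 14.95
ee_pos: [0.3892, -0.2275, 0.1382]
tcp_rot: [[-0.925, 0.379, 0.002], [0.379, 0.925, -0.0], [-0.002, 0.0, -1.0]]
ft_force: [4.3, -2.2, -1.7]
gripper_width: 0.0223
finger_force: 80.6
```

```bash
python3 -m creep '[[[0.001,0.0003,0,0,-1],[0.002,0.0005,0,0,-1],[0.003,0.0008,0,0,-1],[0.004,0.001,0,0,-1],[0.004,0.001,0,0,-1],[0.004,0.001,0,0,-1],[0.004,0.001,0,0,-1],[0.004,0.001,0,0,-1],[0.004,0.001,0,0,-1],[0.004,0.001,0,0,-1]]]'
```

```text
t: 15.95
ee_pos: [0.3892, -0.226, 0.1395]
tcp_rot: [[-0.925, 0.38, 0.01], [0.38, 0.925, -0.003], [-0.011, 0.001, -1.0]]
ft_force: [18.5, -9.9, -5.1]
gripper_width: 0.0217
finger_force: 80.3
```

```bash
python3 -m creep '[[[-0.004,-0.001,0,0,-1],[-0.01,-0.0026,0,0,-1],[-0.0105,-0.0026,0,0,-1],[-0.0105,-0.0026,0,0,-1],[-0.0085,-0.01,0,0,-1],[-0.0065,-0.018,0,0,-1],[-0.004,-0.026,0,0,-1],[-0.0025,-0.033,0,0,-1],[-0.0025,-0.033,0,0,-1],[-0.0025,-0.033,0,0,-1]]]'
```

```text
t: 16.95
ee_pos: [0.375, -0.2567, 0.1378]
tcp_rot: [[-0.925, 0.38, 0.0], [0.38, 0.925, 0.0], [-0.0, 0.0, -1.0]]
ft_force: [-0.4, -0.4, -1.5]
gripper_width: 0.0217
finger_force: 80.6
```

```bash
python3 -m creep '[[[0.015,0.004,0,0,-1],[0.03,0.008,0,0,-1],[0.045,0.012,0,0,-1],[0.058,0.0155,-0.02,0,-1],[0.058,0.0155,-0.06,0,-1],[0.058,0.0155,-0.09,-0.1,-1],[0.045,0,-0.09,-0.24,-1],[0.03,-0.02,-0.09,-0.38,-1],[0.015,-0.035,-0.09,-0.52,-1],[0.004,-0.0485,-0.09,-0.66,-1]]]'
python3 -m creep '[[[0,0,0,-0.14,-1],[0,0,0,-0.28,-1],[0,0,0.02,-0.42,-1],[0,0,0.06,-0.56,-1],[0,0,0.1,-0.58,-1],[0,0,0.14,-0.58,-1],[0,0,0.17,-0.58,-1],[0,0,0.19,-0.58,-1],[0,0,0.205,-0.58,-1],[0,0,0.205,-0.58,-1]]]'
```

```text
t: 17.95
ee_pos: [0.3535, -0.3006, 0.2275]
tcp_rot: [[-0.962, -0.273, -0.0], [-0.273, 0.962, 0.0], [0.0, 0.0, -1.0]]
ft_force: [0.4, 0.6, -1.2]
gripper_width: 0.0218
finger_force: 80.6
t: 18.95
ee_pos: [0.3516, -0.299, 0.0204]
tcp_rot: [[-0.659, -0.752, -0.004], [-0.752, 0.659, 0.002], [0.001, 0.004, -1.0]]
ft_force: [-0.5, 0.5, -0.9]
gripper_width: 0.0216
finger_force: 80.6
```

```bash
python3 -m creep '[[[0,0,0.005,0,-1],[0,0,0.009,0,-1],[0,0,0.012,0,-1],[0,0,0.0135,0,-1],[0,0,0.0145,0,-1],[0,0,0.0145,0,-1],[0,0,0.0145,0,-1],[0,0,0.0145,0,-1],[0,0,0.0145,0,-1],[0,0,0.0145,0,-1]]]'
```

```text
t: 19.95
ee_pos: [0.353, -0.2999, 0.0083]
tcp_rot: [[-0.659, -0.752, -0.0], [-0.752, 0.659, 0.0], [-0.0, 0.0, -1.0]]
ft_force: [0.2, 0.8, -0.9]
gripper_width: 0.0218
finger_force: 80.6
```

```bash
python3 -m creep '[[[0,0,0.001,0,-1],[0,0,0.0015,0,-1],[0,0,0.0015,0,-1],[0,0,0.0015,0,-1],[0,0,0.0015,0,-0.3],[0,0,0.0015,0,0],[0,0,0.0015,0,0.3],[0,0,0.0015,0,0.6],[0,0,0.0015,0,0.6],[0,0,0.0015,0,0.6]]]'
python3 -m creep '[[[0,0,-0.02,0,0.6],[0,0,-0.05,0,0.6],[0,0,-0.09,0,1],[0,0,-0.13,0,1],[0,0,-0.17,0,1],[0,0,-0.17,0,1],[0,0,-0.17,0,1],[0,0,-0.17,0,1],[0,0,-0.17,0,1],[0,0,-0.17,0,1]]]'
python3 - <<'E'
from rig import ctrl, read_camera
from h import *
o=ctrl.get_obs();w=read_camera("wrist");s=read_camera("side");t=read_camera("top");W=wr(o,w)
pickle.dump((o,w,t,s),open("c7.pkl","wb"))
hs=cv2.cvtColor(w["image"],cv2.COLOR_RGB2HSV)
m=cv2.inRange(hs,(13,150,150),(28,255,255));c=max(cv2.findContours(m,0,1)[0],key=cv2.contourArea);r=cv2.minAreaRect(c);print(r,onz(W,r[0],.018))
O=np.array([.554,-.322]);R=np.array([[.797,.603],[-.603,.797]])
def P(r,x,y,z):return np.round(proj(r,np.r_[O+R@(np.array([x,y])/1e3),.105+z/1e3])).astype(int)
# lug tip along lathe x: side view profile of brightness
for x in range(-95,-20,5):
    u,v=P(s,x,-75,50);u2,v2=P(t,x,-75,50);print(x,(u,v),s["image"][v,u],(u2,v2),t["image"][v2,u2])
# knob top height from side, top red row on axis
hs=cv2.cvtColor(s["image"],cv2.COLOR_RGB2HSV);red=cv2.inRange(hs,(0,190,100),(4,255,255))|cv2.inRange(hs,(176,190,100),(180,255,255));red[:,:325]=0;red[:,350:]=0;red[:100]=0;red[145:]=0
ys,xs=np.nonzero(red);print("knob red",xs.min(),xs.max(),ys.min(),ys.max(),"pred top down/up",P(s,30,-75,140),P(s,30,-75,148.5),"bottom",P(s,30,-75,116),P(s,30,-75,124.5))
# bystander change
d0=pickle.load(open("c0.pkl","rb"))["side"]["image"];print("diff can/sander",(cv2.absdiff(d0,s["image"]).max(2)>40)[190:330,195:275].sum())
E
```

```text
t: 20.95
ee_pos: [0.353, -0.2998, 0.0067]
tcp_rot: [[-0.659, -0.752, -0.0], [-0.752, 0.659, 0.0], [0.0, 0.0, -1.0]]
ft_force: [0.9, 0.0, 0.1]
gripper_width: 0.0683
finger_force: 0.0
t: 21.95
ee_pos: [0.3527, -0.2997, 0.1758]
tcp_rot: [[-0.659, -0.752, -0.002], [-0.752, 0.659, 0.001], [0.001, 0.002, -1.0]]
ft_force: [0.9, -0.2, 0.2]
gripper_width: 0.0851
finger_force: 0.0
((317.5, 179.5), (19.0, 77.0), 0.0) [ 0.3536 -0.301   0.018 ]
-95 (np.int64(368), np.int64(164)) [159 146 138] (np.int64(381), np.int64(263)) [118 115 108]
-90 (np.int64(366), np.int64(163)) [190 134 114] (np.int64(382), np.int64(262)) [119 114 108]
-85 (np.int64(365), np.int64(163)) [177 130 107] (np.int64(383), np.int64(261)) [123 119 113]
-80 (np.int64(363), np.int64(162)) [137 132 128] (np.int64(384), np.int64(259)) [149 148 141]
-75 (np.int64(362), np.int64(161)) [243 238 234] (np.int64(386), np.int64(258)) [148 146 139]
-70 (np.int64(361), np.int64(161)) [245 239 237] (np.int64(387), np.int64(256)) [117 115 105]
-65 (np.int64(359), np.int64(160)) [194 184 180] (np.int64(388), np.int64(255)) [128 124 106]
-60 (n
[... 152 characters left out ...]
 np.int64(252)) [190 188 130]
-50 (np.int64(355), np.int64(158)) [244 238 235] (np.int64(392), np.int64(250)) [230 226 209]
-45 (np.int64(354), np.int64(158)) [244 239 235] (np.int64(393), np.int64(249)) [245 244 240]
-40 (np.int64(352), np.int64(157)) [244 239 235] (np.int64(395), np.int64(247)) [247 246 245]
-35 (np.int64(351), np.int64(157)) [245 239 236] (np.int64(396), np.int64(246)) [247 246 245]
-30 (np.int64(350), np.int64(156)) [245 240 236] (np.int64(397), np.int64(245)) [247 246 245]
-25 (np.int64(348), np.int64(155)) [243 238 235] (np.int64(399), np.int64(243)) [247 246 245]
knob red 328 338 102 130 pred top down/up [335 122] [335 119] bottom [335 129] [335 127]
diff can/sander 0
```

```bash
python3 -c "
from rig import ctrl
print(ctrl.job_done())"
```

```text
the job is handed in; nothing more can be done
None
```

The job is handed in at about 22 s of the 58 s allowed: the knob was lifted, turned 60° and left up in its notch, and the drawer was hooked and pulled out to its stop. The hook is unhooked and flat on the open bench, and the can and sander are unmoved in the side camera. The judge returned no verdict.

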